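# Sort the painter's tools back into their trays

### The job

Clear up the loose tools in front of the three enamelled trays: each tray already holds one paint tube, one brush or one palette knife, and every loose tube, brush and knife goes into the tray that holds its own kind. Lay each one flat on the floor of the tray, the same way up as it lies now and wholly inside the rim, not on top of anything.

Things in the scene. Friction and masses are not known exactly. Their poses are not given: they have to be found in the camera images.
- tube_1: One of two identical loose tubes: metal paint tube, dark grey label, black cap, lying flat. 98 mm long; at the round shoulder (x = +26) 22 mm wide and high, flattening to the crimped tail, 31 wide, 3 high. Origin: underside (on the table z = 0), mid-length; +x to the cap, y across, z up. Balances and is gripped across (along y) at x = +5 mm: 24 wide, 16 high. 45 g.
- tube_2: The other tube: metal paint tube, dark grey label, black cap, lying flat. 98 mm long; at the round shoulder (x = +26) 22 mm wide and high, flattening to the crimped tail, 31 wide, 3 high. Origin: underside (on the table z = 0), mid-length; +x to the cap, y across, z up. Balances and is gripped across (along y) at x = +5 mm: 24 wide, 16 high. 45 g.
- brush_1: One of two identical loose brushes: flat paint brush lying flat: wooden handle, steel ferrule, dark bristles; 170 mm long. Origin: underside (on the table z = 0), mid-length; +x to the bristles, y across, z up. Balances near the origin; gripped there across the handle (along y): 15 mm wide, 10 thick. Ferrule and bristles x = +15 to +85: 28 wide, 11 thick. 35 g.
- brush_2: The other brush: flat paint brush lying flat: wooden handle, steel ferrule, dark bristles; 170 mm long. Origin: underside (on the table z = 0), mid-length; +x to the bristles, y across, z up. Balances near the origin; gripped there across the handle (along y): 15 mm wide, 10 thick. Ferrule and bristles x = +15 to +85: 28 wide, 11 thick. 35 g.
- knife_1: The only loose knife: straight palette knife lying flat: dark wooden handle, thin neck, leaf-shaped steel blade; 180 mm long. Origin: underside (on the table z = 0), mid-length; +x to the blade tip, y across, z up. Balances and is gripped across (along y) at x = -15 mm: handle 16 mm wide, 13 thick. Blade x = +34 to +90, 22 wide, 5 mm clear of the table. 45 g.
- tube_tray: The tube tray: white enamelled tray, dark rim, fixed; 206 x 154 mm outside, 17 high, walls and floor 3 mm. Origin: underside, centre; x along its length, y across; inner floor at z = +3 mm. All three trays look alike; this one holds a paint tube, lying lengthwise at its -y side (centre line y = -54 mm, none of it beyond y = -36). The rest is empty at the start.
- brush_tray: The brush tray: white enamelled tray, dark rim, fixed; 206 x 154 mm outside, 17 high, walls and floor 3 mm. Origin: underside, centre; x along its length, y across; inner floor at z = +3 mm. All three trays look alike; this one holds a brush, lying lengthwise at its -y side (centre line y = -54 mm, none of it beyond y = -36). The rest is empty at the start.
- knife_tray: The knife tray: white enamelled tray, dark rim, fixed; 206 x 154 mm outside, 17 high, walls and floor 3 mm. Origin: underside, centre; x along its length, y across; inner floor at z = +3 mm. All three trays look alike; this one holds a palette knife, lying lengthwise at its -y side (centre line y = -54 mm, none of it beyond y = -36). The rest is empty at the start.
Not all that is in view belongs to the job. What is shaped like the knife_1 but red is not meant.

How it is judged:
By the outcome, as a careful person would: the job done as asked, in the order asked, and still so for the second after the job is handed in, with the robot touching nothing.
It also fails if it takes over 122 s, if anything falls off the work surface, if the arm or the gripper's body presses on something with over 40 N, if the wrist force passes 120 N, or if a joint passes its speed limit or range.

### The arm

A 6-joint arm with a two-finger parallel gripper is mounted at the origin on the work surface. World frame = base frame: x ahead of the robot, y to its left, z up, the work surface at z = 0. Lengths are in m, angles in rad, forces in N, time in s.
With the tool pointing down it reaches from about 0.3 to 0.775 m from the base axis. Payload 14.6 kg.
Tool frame: the origin (TCP) lies at the very end of the fingers, on their centre line; the grasp point (between the pads) lies 19 mm behind it; z points along the fingers, y is the line along which they close (so a half turn about z gives the same grasp; the last joint's range is limited). The gripper opens to 94 mm and grips with 3 to 60 N. Pads are 16 mm wide; open, the fingers measure 119 mm over their backs; the gripper's body (75 mm by 177 mm) begins 78 mm behind the grasp point.
Start: joints at [-1.307, 0.3, 1.521, -0, 1.321, -0.067], TCP at [0.179, -0.52, 0.205] pointing down, gripper open.
Joint ranges: [-3.03, 3.03], [-0.79, 2.21], [0.23, 2.52], [-1.04, 4.18], [0, 3.07], [-2.55, 2.55]. Speed limits (rad/s): [2.22, 2.22, 2.57, 3.14, 3.14, 3.14].

### API

Orientations are given as [roll, pitch, yaw] about the fixed x, y, z axes, in that order (R = Rz(yaw) Ry(pitch) Rx(roll)).
In Python, from station import ctrl, camera, camera_info, finder gives the robot as it stands.
- The arm moves only by the tool carry_out, never from a script. Its argument "motion" is a list of rows, each a list of 2 entries, a list of its own where there are three numbers: the shift along the tool's x, y, z as a fraction of full scale, then the turn about the tool's z as a fraction of full scale. A call has 1 to 12 rows; each row is the pose to reach, as a shift and turn from the pose commanded when the call began, along the tool's axes at that moment, turning the shorter way round; what a row does not reach only later rows make up. Full scale, the value 1, is 200 mm for a shift and 360 degrees for a turn. A row lasts 1/10 s, in which the tool goes at most 50 mm and 8.59 degrees, less where a joint would pass 70% of its speed; a pose out of reach is approached as far as the arm can. A call with a number of a shift or a turn outside -1 to 1 is refused whole. A call with a gripper value outside its range is refused whole. "hand" is the closure, from -1 (fully open) to 1 (shut), set as the call begins (left out, the last holds). The fingers move at their own pace and stop on an object; "force" is the grip in N (left out, the last holds). Time passes only in rows, so rows that repeat a pose let the fingers close. It gives the time, the measured TCP pose, the force, the opening and the grip force at its end, in the units of the state.
- ctrl.get_obs(): the state, without advancing time (a new reading comes with each control period).
- camera(name): name is "side" or "top"; returns (picture, depth): 420x560x3 uint8, blue, green, red; 420x560 float32, m along the optical axis (not along the pixel's ray), 0 where there is no reading.
- camera_info(name): a dict with "camera_matrix" (3x3 intrinsics, pixels), "dist_coeffs" ([k1, k2, p1, p2, k3] as OpenCV has them; the pictures are not rectified), "origin" and "attitude" of the camera in the world. Camera axes: x right, y down, z forward; pixel columns grow to the right and rows downward; lengths in m; the calibration is good to about 2 mm. A picture is of the moment at which its call begins. camera_info takes no time and is no camera call.
- ctrl.hand_in(): hands the job in; it is judged then, once.
Trained networks look in the newest picture that a camera, given by its name, has taken for a name from the list of things; names that differ only in an ending like _2 or _b are one class to them, and where a whole thing is asked for, a point or a joint stands for the part that bears it (a point fixed in the world has none). Each returns a list of dicts, best first, with "conf" (0 to 1); they miss things now and then, are a little off and sometimes report something else, mostly with a low value. They report only what shows in the picture. A call takes as long as a camera call. They do not tell look-alikes from the thing itself.
- finder.boxes_of(camera, query): "location" ([column, row] in pixels, amid what is visible of it).
- finder.cut_out(camera, query): "mask" (420x560 bool, what is visible of it) and "location" ([column, row] in pixels, amid what is visible of it).
- finder.pinpoint(camera, query): "location" ([column, row] in pixels: a listed point, or the origin of a listed thing).
The state is a dict: "time_s": time; "qpos": joint angles; "joint_vel": joint speeds; "tau": joint torques, N m; "ee_pos": TCP position; "eef_rot": TCP orientation; "force": force on the tool from outside, world axes, zero at the start; "moment": the same for the moment, N m; "grip_width": finger opening in m; "grip_force": force on a finger pad.
Only numpy, scipy, OpenCV 4.12 (cv2) and the standard library are available. Lean on these libraries where they do the work, as an engineer would, in place of code of your own. Each camera call takes 0.05 s, during which the arm holds its last target. There are 200 camera calls.

## Working session

There is one attempt and no reset: what is moved stays moved. The work goes in short steps, Python scripts to look and compute and a tool call to move; the robot and the scene stay as the last step left them, time stands still between calls to the robot, and variables do not carry over. Pictures are saved under pics/ and viewed, at most 14 in all, crops included, and the job is handed in when it is done.

Besides the shell and the picture viewer there is one more tool, called after "Request:" by a JSON object that holds its "name" and its "arguments". carry_out: Moves the arm, as the interface text tells. Its arguments: {"type":"object","properties":{"motion":{"type":"array","items":{"type":"array"}},"hand":{"type":"number"},"force":{"type":"number"}},"required":["motion"]}

```bash
ls; mkdir -p pics; python3 - <<'E'
from station import ctrl,camera,camera_info
import cv2
print(ctrl.get_obs())
for n in("top","side"):
    p,d=camera(n); cv2.imwrite(f"pics/{n}0.png",p); print(n,camera_info(n))
E
```

```text
pics
{'time_s': 0.0, 'qpos': array([-1.30659078e+00,  3.00487682e-01,  1.52159034e+00, -5.17382976e-05,
        1.32069115e+00, -6.66073489e-02]), 'joint_vel': array([-0.00111383, -0.00160266, -0.00144719, -0.00012557,  0.00056871,
        0.00016985]), 'tau': array([-6.26231249e-04, -5.31806016e+01, -3.52738452e+01,  7.08359806e-02,
        2.43834121e-02, -9.51102015e-05]), 'ee_pos': array([ 0.17855754, -0.51992773,  0.20487332]), 'eef_rot': array([-3.14041541e+00, -2.83047476e-05,  3.30825714e-01]), 'force': array([0.32486526, 0.15195938, 0.78006392]), 'moment': array([-0.05243447, -0.01099499, -0.04434982]), 'grip_force': 0.0, 'grip_width': 0.09422620342102142}
top {'camera_matrix': array([[528.74549304,   0.        , 280.64007032],
       [  0.        , 528.74549304, 210.06767521],
       [  0.        ,   0.        ,   1.        ]]), 'dist_coeffs': array([-0.18023314,  0.        ,  0.        ,  0.        ,  0.        ]), 'origin': array([0.27551256, 0.01748259, 1.4456283 ]), 'attitude': array([-3.0194454 , -0.00758926, -1.55283053])}
side {'camera_matrix': array([[479.22403911,   0.        , 276.59186043],
       [  0.        , 479.22403911, 210.87459567],
       [  0.        ,   0.        ,   1.        ]]), 'dist_coeffs': array([-0.08288189,  0.        ,  0.        ,  0.        ,  0.        ]), 'origin': array([0.01132344, 0.8162208 , 1.01394308]), 'attitude': array([-2.3922337 , -0.0062686 , -2.64990109])}
```

View pics/top0.png

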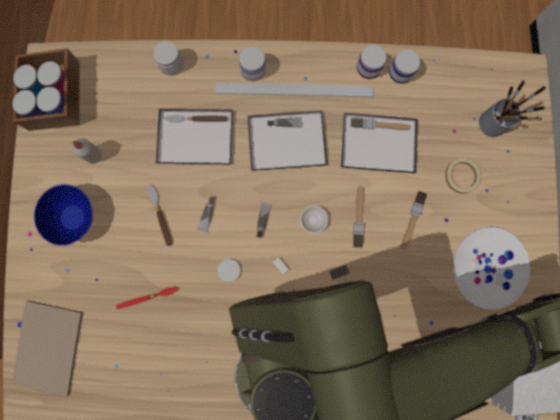

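View pics/side0.png

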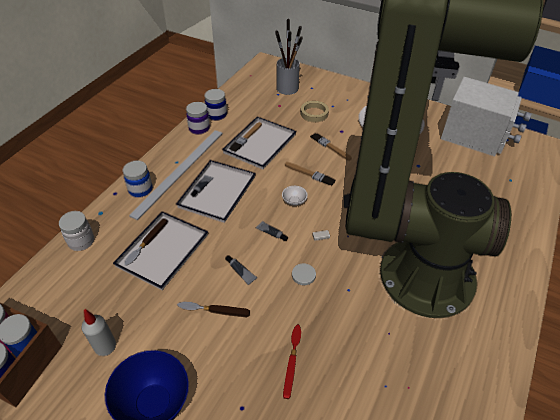

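The top view shows the trays, left to right, holding a knife (195,137), a tube (287,140) and a brush (380,143). The loose tools are the knife at (160,215), tubes at (206,213) and (263,220), and brushes at (359,217) and (414,220). The red knife at (148,298) is a decoy. The side view shows the same layout.

```bash
cat > h.py <<'E'
import numpy as np, cv2
from station import ctrl,camera,camera_info,finder
from scipy.spatial.transform import Rotation as Ro
def cloud(cam,d):
    i=camera_info(cam); v,u=np.mgrid[:420,:560]
    n=cv2.undistortPoints(np.stack([u.ravel(),v.ravel()],1).astype(float)[:,None],i["camera_matrix"],i["dist_coeffs"])[:,0]
    P=np.c_[n,np.ones(len(n))]*d.reshape(-1,1)
    return (P@Ro.from_euler("xyz",i["attitude"]).as_matrix().T+i["origin"]).reshape(420,560,3)
def rect(P):
    (c,s,a)=cv2.minAreaRect((P[:,:2]*1000).astype(np.float32))
    if s[0]<s[1]: s=s[::-1]; a+=90
    return np.round(c,1),np.round(s,1),round((a+90)%180-90,1)
E
python3 - <<'E'
from h import *
for cam in("top","side"):
    p,d=camera(cam); W=cloud(cam,d); print(cam,"table z",np.median(W[200:300,150:350,2][d[200:300,150:350]>0]).round(4))
    for q in("tube_1","brush_1","knife_1","tube_tray"):
        for r in finder.cut_out(cam,q):
            m=r["mask"]&(d>0); P=W[m]; 
            if r["conf"]<.3 or len(P)<20: continue
            c,s,a=rect(P); ax=np.array([np.cos(np.radians(a)),np.sin(np.radians(a))])
            t=P[:,:2]@ax*1e3-c@ax; w=P[:,:2]@[-ax[1],ax[0]]*1e3
            prof=[round(float(np.ptp(w[(t>=x)&(t<x+25)])) if ((t>=x)&(t<x+25)).sum()>2 else 0) for x in range(-100,100,25)]
            print(q,round(r["conf"],2),np.round(r["location"]),"c",c,"size",s,"ang",a,"zmed,max",np.round([np.median(P[:,2])*1e3,np.percentile(P[:,2],95)*1e3]),prof if "tray" not in q else "")
E
```

```text
top table z 0.001
tube_1 0.83 [204. 216.] c [438.5 213.3] size [89.4 23.1] ang -15.3 zmed,max [13. 21.] [0, 0, 22, 23, 22, 15, 0, 0]
tube_1 0.7 [260. 218.] c [423.2  58.2] size [96.4 28.6] ang -7.1 zmed,max [12. 22.] [0, 0, 13, 23, 26, 29, 0, 0]
brush_1 0.64 [416. 210.] c [ 432.6 -359.3] size [165.2  28.2] ang -17.9 zmed,max [10. 15.] [10, 15, 16, 16, 26, 26, 28, 21]
brush_1 0.6 [361. 226.] c [ 438.3 -204.8] size [166.9  28.5] ang -1.3 zmed,max [10. 15.] [25, 29, 27, 25, 16, 16, 18, 12]
knife_1 0.89 [162. 218.] c [433.2 346.5] size [176.2  22.7] ang 20.0 zmed,max [11. 17.] [16, 21, 22, 22, 12, 17, 22, 12]
knife_1 0.64 [144. 299.] c [205.3 372.6] size [175.2  18.7] ang -72.3 zmed,max [11. 17.] [16, 16, 15, 14, 13, 15, 19, 14]
tube_tray 0.94 [287. 142.] c [651.4  -3.3] size [213.5 170.1] ang -84.3 zmed,max [ 4. 18.] 
tube_tray 0.6 [358. 227.] c [ 439.3 -204.6] size [164.9  28. ] ang -1.3 zmed,max [10. 15.] 
side table z 0.0014
tube_1 0.61 [269. 231.] c [422.8  62.1] size [95.9 29.6] ang -13.7 zmed,max [13. 21.] [0, 0, 20, 24, 30, 29, 0, 0]
tube_1 0.6 [243. 271.] c [437.5 216.3] size [98.6 32. ] ang -11.9 zmed,max [11. 21.] [0, 0, 32, 28, 24, 19, 0, 0]
brush_1 0.7 [312. 172.] c [ 437.6 -206.6] size [170.2  34.4] ang -4.6 zmed,max [10. 14.] [27, 32, 33, 30, 19, 21, 32, 33]
brush_1 0.67 [328. 146.] c [ 433.5 -357. ] size [180.7  42.4] ang -23.5 zmed,max [ 8. 13.] [22, 22, 22, 30, 33, 39, 41, 35]
knife_1 0.66 [220. 307.] c [431.  340.9] size [174.   32.3] ang 21.6 zmed,max [10. 15.] [14, 29, 32, 26, 23, 17, 23, 19]
knife_1 0.65 [292. 363.] c [204.3 371.2] size [182.2  21.6] ang -72.3 zmed,max [11. 15.] [19, 19, 18, 17, 12, 19, 22, 19]
```

```bash
python3 - <<'E'
from h import *
p,d=camera("top"); W=cloud("top",d); Z=W[...,2]-.001
big=p.copy()
# trays
g=((p.min(2)>110)&(W[...,0]>.5)&(W[...,0]<.8)&(Z<.03)).astype(np.uint8)
g=cv2.morphologyEx(g,cv2.MORPH_OPEN,np.ones((3,3)))
n,l,s,_=cv2.connectedComponentsWithStats(g)
for i in range(1,n):
    if s[i,4]>1500:
        P=W[(l==i)&(d>0)]; print("tray",rect(P),"z",np.median(P[:,2]).round(4))
for nm,q in(("top","tube_1"),("top","brush_1"),("top","knife_1")):
    for r in finder.cut_out("top",q):
        if r["conf"]<.3: continue
        m=cv2.dilate(r["mask"].astype(np.uint8),np.ones((5,5)))>0
        P=W[m&(d>0)&(Z>.0035)]*1e3
        if P[:,0].mean()<300 : continue
        c=P[:,:2].mean(0); ax=np.linalg.svd(P[:,:2]-c,full_matrices=False)[2][0]; ax*=np.sign(ax[0])
        t=(P[:,:2]-c)@ax; w=(P[:,:2]-c)@[-ax[1],ax[0]]
        mid=c+ax*(t.max()+t.min())/2; t-=(t.max()+t.min())/2
        print(q,"mid",mid.round(1),"len",np.ptp(t).round(),"ang",np.degrees(np.arctan2(ax[1],ax[0])).round(1))
        for x in range(-90,90,20):
            k=(t>=x)&(t<x+20)
            if k.sum()>3: print("  ",x,"n",k.sum(),"w",np.ptp(w[k]).round(),"wc",((w[k].max()+w[k].min())/2).round(1),"wmed",np.median(w[k]).round(1),"h",np.median(P[k,2]).round())
cv2.imwrite("pics/crop.png",cv2.resize(p[90:260,140:450],None,fx=2.55,fy=2.55,interpolation=cv2.INTER_CUBIC))
E
```

```text
tray (array([655.2, 254.8]), array([200.8, 153.6]), 89.8) z 0.0035
tray (array([648.8,  -5.1]), array([199.4, 153.3]), -84.5) z 0.0035
tray (array([ 647.8, -264.8]), array([198.9, 152. ]), 86.8) z 0.0037
tray (array([592. , 155.2]), array([1276.5,  183.9]), -90.0) z 0.0002
tray (array([ 619.5, -588.2]), array([418.4,  82.3]), 89.5) z 0.0007
tray (array([ 543. , -638.6]), array([322.5,  85.7]), 89.9) z 0.0007
tube_1 mid [437.4 211.7] len 103.0 ang -14.4
   -50 n 22 w 32.0 wc -2.9 wmed -4.6 h 7.0
   -30 n 66 w 30.0 wc -1.1 wmed 1.6 h 10.0
   -10 n 71 w 33.0 wc 2.7 wmed 0.9 h 13.0
   10 n 61 w 31.0 wc 4.5 wmed -0.4 h 17.0
   30 n 40 w 23.0 wc 1.3 wmed -1.5 h 16.0
brush_1 mid [ 437.9 -205.5] len 172.0 ang -2.6
   -90 n 47 w 33.0 wc -1.8 wmed 0.8 h 9.0
   -70 n 79 w 33.0 wc -1.0 wmed -0.1 h 10.0
   -50 n 75 w 34.0 wc -2.1 wmed 0.5 h 12.0
   -30 n 68 w 33.0 wc -1.6 wmed 1.2 h 10.0
   -10 n 38 w 22.0 wc -1.0 wmed 0.2 h 10.0
   10 n 41 w 21.0 wc -3.6 wmed -0.0 h 9.0
   30 n 44 w 22.0 wc -1.6 wmed -0.7 h 10.0
   50 n 46 w 22.0 wc 2.1 wmed 0.0 h 10.0
   70 n 32 w 22.0 wc -2.5 wmed 0.5 h 11.0
b
[... 153 characters left out ...]
 -1.5 wmed 0.6 h 10.0
   -30 n 46 w 26.0 wc -1.7 wmed -0.0 h 9.0
   -10 n 37 w 21.0 wc 3.2 wmed 0.8 h 10.0
   10 n 63 w 35.0 wc -4.6 wmed -0.9 h 10.0
   30 n 74 w 42.0 wc 1.4 wmed -0.1 h 11.0
   50 n 73 w 44.0 wc -0.1 wmed -0.1 h 10.0
   70 n 49 w 31.0 wc 2.3 wmed 1.4 h 8.0
knife_1 mid [434.1 344.7] len 179.0 ang 20.8
   -90 n 48 w 24.0 wc 4.0 wmed -0.1 h 12.0
   -70 n 50 w 25.0 wc -0.1 wmed -0.8 h 12.0
   -50 n 51 w 22.0 wc -1.7 wmed -1.0 h 13.0
   -30 n 47 w 27.0 wc -0.6 wmed -0.2 h 12.0
   -10 n 40 w 20.0 wc 2.8 wmed 0.8 h 12.0
   10 n 10 w 10.0 wc 1.2 wmed 1.7 h 11.0
   30 n 25 w 15.0 wc 0.4 wmed 0.2 h 7.0
   50 n 44 w 25.0 wc -3.2 wmed 0.3 h 8.0
   70 n 30 w 26.0 wc -2.0 wmed -0.7 h 8.0
```

View pics/crop.png

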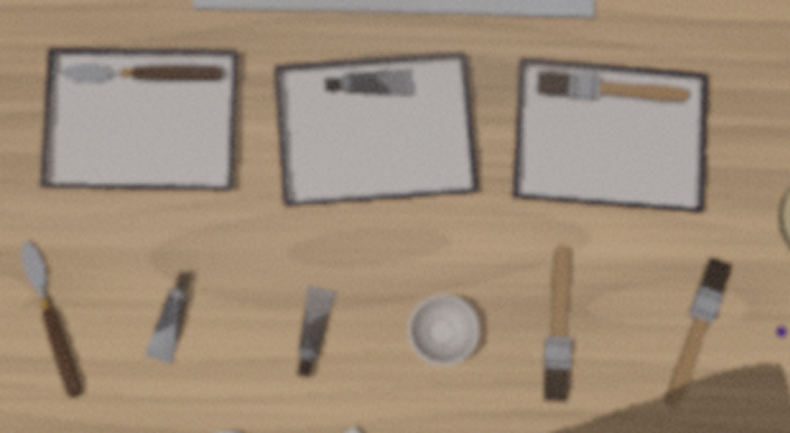

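Crop: the caps of the loose tubes point up at (185,275) and down at (305,370). The brush bristles point down at (557,385) and up at (718,270), and the knife blade points up at (33,262). Each tray's own tool lies at its far (+x) side, so the near side is free.

```bash
cat > go.py <<'E'
import sys
from h import *
o=ctrl.get_obs(); R=Ro.from_euler("xyz",o["eef_rot"]).as_matrix(); yaw=np.degrees(o["eef_rot"][2])
print("t",round(o["time_s"],2),"pos",(o["ee_pos"]*1e3).round(1),"yaw",yaw.round(1),"F",o["force"].round(1),"w",(o["grip_width"]*1e3).round(1),"gf",o["grip_force"])
for a in sys.argv[1:]:
    v=np.array([float(k) for k in a.split(",")])
    s=R.T@(v[:3]/1e3-o["ee_pos"])/.2; print(a,"->",s.round(3),"turn",round(-((v[3]-yaw+180)%360-180)/360,4))
E
python3 go.py 429,-356,100,-19 429,-356,3,-19
```

```text
Traceback (most recent call last):
  File "go.py", line 4, in <module>
    print("t",round(o["time_s"],2),"pos",(o["ee_pos"]*1e3).round(1),"yaw",yaw.round(1),"F",o["force"].round(1),"w",(o["grip_width"]*1e3).round(1),"gf",o["grip_force"])
                                                                                                                   ^^^^^^^^^^^^^^^^^^^^^^^^^^^
AttributeError: 'float' object has no attribute 'round'
```

```bash
sed -i 's/(o\["grip_width"\]\*1e3).round(1)/round(o["grip_width"]*1e3,1)/' go.py
python3 go.py 304,-438,100,-19 429,-356,100,-19 429,-356,3,-19
```

```text
t 0.8 pos [ 178.6 -520.2  205.4] yaw 19.0 F [0.2 0.1 0.3] w 94.0 gf 0.0
304,-438,100,-19 -> [ 0.726 -0.185  0.527] turn 0.1054
429,-356,100,-19 -> [ 1.451 -0.37   0.527] turn 0.1054
429,-356,3,-19 -> [ 1.451 -0.37   1.012] turn 0.1054
```

Request:
{"name": "carry_out", "arguments": {"motion": [[[0.2,-0.05,0.1],0.02],[[0.4,-0.1,0.2],0.04],[[0.6,-0.15,0.35],0.06],[[0.8,-0.2,0.5],0.085],[[0.95,-0.245,0.5],0.105],[[0.95,-0.245,0.5],0.105],[[0.95,-0.245,0.5],0.105]], "hand": -0.1, "force": 20}}

```text
time_s: 1.5
ee_pos: [0.3427, -0.412, 0.1055]
eef_rot: [3.141, -0.0, -0.325]
force: [0.4, -1.0, 0.4]
grip_width: 0.0518
grip_force: 0.0
```

```bash
python3 go.py 429,-356,100,-19 429,-356,3,-19
```

```text
t 1.5 pos [ 342.7 -412.   105.5] yaw -18.6 F [ 0.4 -1.   0.4] w 51.8 gf 0.0
429,-356,100,-19 -> [ 0.319 -0.403  0.028] turn 0.001
429,-356,3,-19 -> [ 0.319 -0.404  0.513] turn 0.001
```

Request:
{"name": "carry_out", "arguments": {"motion": [[[0.1,-0.15,0.02],0.001],[[0.2,-0.3,0.02],0.001],[[0.319,-0.403,0.02],0.001],[[0.319,-0.403,0.02],0.001],[[0.319,-0.403,0.15],0.001],[[0.319,-0.403,0.28],0.001],[[0.319,-0.403,0.4],0.001],[[0.319,-0.403,0.48],0.001],[[0.319,-0.403,0.51],0.001],[[0.319,-0.403,0.51],0.001]]}}

```text
time_s: 2.5
ee_pos: [0.4279, -0.3572, 0.0033]
eef_rot: [-3.141, 0.001, -0.336]
force: [-0.6, 0.3, 0.2]
grip_width: 0.0517
grip_force: 0.0
```

```bash
python3 go.py; python3 - <<'E'
from h import *
p,d=camera("side"); cv2.imwrite("pics/s1.png",cv2.resize(p[100:220,250:420],None,fx=4,fy=4))
E
```

```text
t 2.5 pos [ 427.9 -357.2    3.3] yaw -19.2 F [-0.6  0.3  0.2] w 51.7 gf 0.0
```

View pics/s1.png

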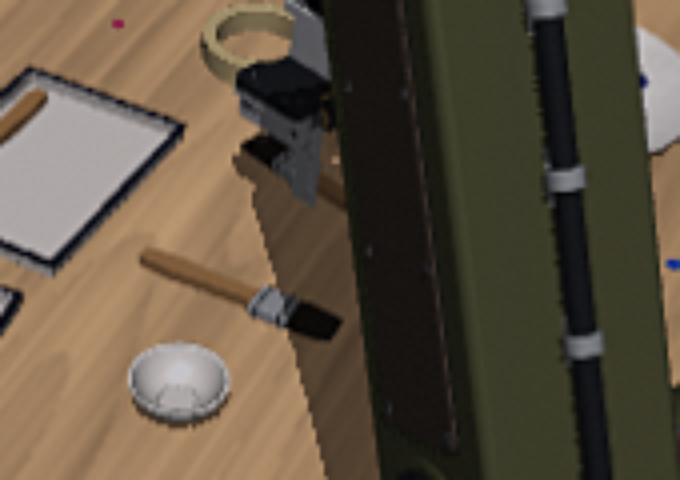

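The crop shows the finger at (300,170) beside the right brush, with the bristles at (262,150) ahead of it, as planned. I'll close and lift.

Request:
{"name": "carry_out", "arguments": {"motion": [[[0,0,0],0],[[0,0,0],0],[[0,0,0],0],[[0,0,0],0],[[0,0,0],0],[[0,0,0],0],[[0,0,-0.05],0],[[0,0,-0.15],0],[[0,0,-0.3],0],[[0,0,-0.4],0],[[0,0,-0.4],0]], "hand": 1, "force": 20}}

```text
time_s: 3.65
ee_pos: [0.4299, -0.3574, 0.0867]
eef_rot: [3.139, -0.005, -0.335]
force: [1.0, -0.3, 0.9]
grip_width: 0.0136
grip_force: 20.0
```

```bash
python3 go.py 640,-262,80,86.8 640,-262,7,86.8
```

```text
t 3.65 pos [ 429.9 -357.4   86.7] yaw -19.2 F [ 1.  -0.3  0.9] w 13.6 gf 19.997698366642
640,-262,80,86.8 -> [ 0.835 -0.796  0.036] turn -0.2944
640,-262,7,86.8 -> [ 0.833 -0.797  0.401] turn -0.2944
```

```bash
python3 go.py 653,-268,80,86.8
```

```text
t 3.65 pos [ 429.9 -357.4   86.7] yaw -19.2 F [ 1.  -0.3  0.9] w 13.6 gf 19.997698366642
653,-268,80,86.8 -> [ 0.906 -0.789  0.036] turn -0.2944
```

Request:
{"name": "carry_out", "arguments": {"motion": [[[0.08,-0.07,0],-0.023],[[0.16,-0.14,0],-0.046],[[0.24,-0.21,0],-0.069],[[0.32,-0.28,0],-0.092],[[0.4,-0.35,0],-0.115],[[0.48,-0.42,0],-0.138],[[0.56,-0.49,0],-0.161],[[0.64,-0.56,0],-0.184],[[0.72,-0.63,0],-0.207],[[0.8,-0.7,0],-0.23],[[0.87,-0.76,0],-0.253],[[0.906,-0.789,0],-0.275]]}}

```text
time_s: 4.85
ee_pos: [0.6526, -0.266, 0.082]
eef_rot: [-3.14, -0.0, 1.399]
force: [-1.3, 0.3, 0.2]
grip_width: 0.0143
grip_force: 20.0
```

Request:
{"name": "carry_out", "arguments": {"motion": [[[0,0,0],-0.0194],[[0,0,0],-0.0194],[[0,0,0],-0.0194]]}}

```text
time_s: 5.15
ee_pos: [0.6515, -0.267, 0.0827]
eef_rot: [-3.141, -0.0, 1.511]
force: [0.6, -0.6, -0.2]
grip_width: 0.014
grip_force: 20.0
```

```bash
python3 go.py 653,-268,40,86.8 653,-268,7.5,86.8; python3 - <<'E'
from h import *
p,d=camera("top"); cv2.imwrite("pics/t2.png",cv2.resize(p[80:260,290:470],None,fx=3.3,fy=3.3))
E
```

```text
t 5.15 pos [ 651.5 -267.    82.7] yaw 86.6 F [ 0.6 -0.6 -0.2] w 14.0 gf 19.997406899929047
653,-268,40,86.8 -> [-0.004  0.008  0.213] turn -0.0007
653,-268,7.5,86.8 -> [-0.005  0.008  0.376] turn -0.0007
```

View pics/t2.png

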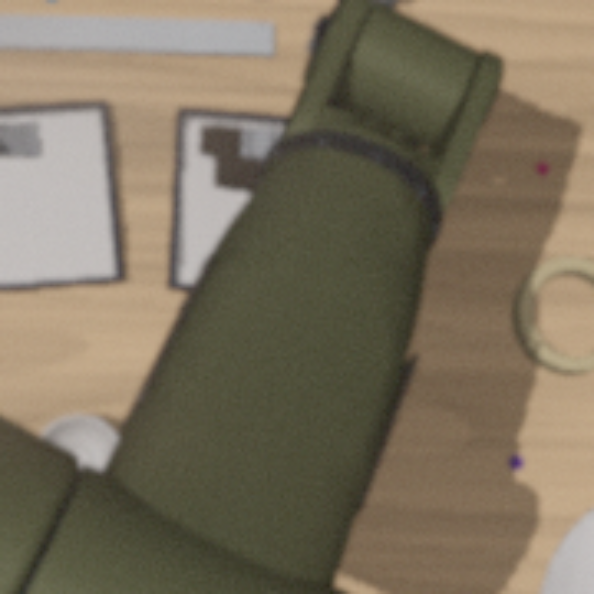

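The held brush's bristles show at (235,175), below the resident brush at (220,140). The held brush is raised, so parallax pushes it towards the far side. The arm hides the rest, so I'll descend and release.

Request:
{"name": "carry_out", "arguments": {"motion": [[[-0.004,0.008,0.08],0],[[-0.004,0.008,0.16],0],[[-0.004,0.008,0.24],0],[[-0.004,0.008,0.3],0],[[-0.004,0.008,0.34],0],[[-0.004,0.008,0.36],0],[[-0.004,0.008,0.375],0],[[-0.004,0.008,0.375],0]]}}

```text
time_s: 6.0
ee_pos: [0.6535, -0.268, 0.0085]
eef_rot: [3.141, 0.0, 1.515]
force: [0.4, -0.7, -0.5]
grip_width: 0.0139
grip_force: 20.0
```

```bash
python3 go.py; python3 - <<'E'
from h import *
p,d=camera("side"); cv2.imwrite("pics/s2.png",cv2.resize(p[80:220,180:350],None,fx=4,fy=4))
E
```

```text
t 6.0 pos [ 653.5 -268.     8.5] yaw 86.8 F [ 0.4 -0.7 -0.5] w 13.9 gf 19.997686743736267
```

View pics/s2.png

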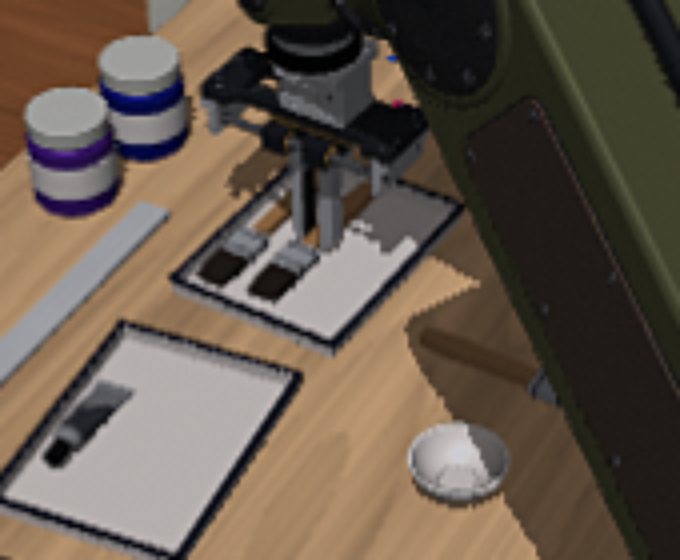

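The side crop shows the held brush parallel to the resident one, with its bristles at (285,270) clear of it and inside the rim. I'll lower slightly, release and lift.

Request:
{"name": "carry_out", "arguments": {"motion": [[[0,0,0.008],0],[[0,0,0.008],0]]}}

```text
time_s: 6.25
ee_pos: [0.6535, -0.2679, 0.007]
eef_rot: [3.141, 0.0, 1.515]
force: [-0.9, -0.3, -0.8]
grip_width: 0.0138
grip_force: 20.0
```

Request:
{"name": "carry_out", "arguments": {"motion": [[[0,0,0],0],[[0,0,0],0],[[0,0,0],0],[[0,0,0],0],[[0,0,-0.05],0],[[0,0,-0.15],0],[[0,0,-0.3],0],[[0,0,-0.45],0],[[0,0,-0.5],0],[[0,0,-0.5],0]], "hand": 0.43}}

```text
time_s: 7.25
ee_pos: [0.654, -0.2682, 0.1087]
eef_rot: [3.139, 0.001, 1.515]
force: [0.1, 0.7, -0.3]
grip_width: 0.0269
grip_force: 0.0
```

```bash
python3 go.py 441,-205.5,100,-2 441,-205.5,3.5,-2
```

```text
t 7.25 pos [ 654.  -268.2  108.7] yaw 86.8 F [ 0.1  0.7 -0.3] w 26.9 gf 0.0
441,-205.5,100,-2 -> [ 0.253 -1.081  0.04 ] turn 0.2466
441,-205.5,3.5,-2 -> [ 0.254 -1.083  0.523] turn 0.2466
```

Request:
{"name": "carry_out", "arguments": {"motion": [[[0.02,-0.08,0],0.022],[[0.04,-0.17,0],0.044],[[0.07,-0.26,0],0.066],[[0.09,-0.35,0],0.088],[[0.11,-0.45,0],0.11],[[0.13,-0.55,0],0.132],[[0.15,-0.65,0],0.154],[[0.17,-0.75,0],0.176],[[0.2,-0.85,0],0.198],[[0.22,-0.95,0],0.22],[[0.25,-1,0],0.24],[[0.253,-1,0],0.2466]], "hand": -0.1}}

```text
time_s: 8.45
ee_pos: [0.4549, -0.2053, 0.1055]
eef_rot: [-3.14, 0.002, -0.04]
force: [0.1, 0.0, -0.0]
grip_width: 0.0517
grip_force: 0.0
```

```bash
python3 go.py 441,-205.5,3.5,-2; python3 - <<'E'
from h import *
for cam in("top","side"):
    p,d=camera(cam); W=cloud(cam,d)
    for r in finder.cut_out(cam,"brush_1"):
        if r["conf"]>.3: print(cam,round(r["conf"],2),rect(W[r["mask"]&(d>0)]))
E
```

```text
t 8.45 pos [ 454.9 -205.3  105.5] yaw -2.3 F [ 0.1  0.  -0. ] w 51.7 gf 0.0
441,-205.5,3.5,-2 -> [-0.068  0.004  0.51 ] turn -0.0008
top 0.75 (array([ 653. , -268.9]), array([166.3,  30. ]), 85.4)
side 0.51 (array([ 657.7, -264.9]), array([167.7,  39.1]), 89.6)
```

The first brush lies at (653,-266), well inside the tray. Next I'll descend on the second brush and grip it.

Request:
{"name": "carry_out", "arguments": {"motion": [[[-0.068,0.004,0.05],0],[[-0.068,0.004,0.15],0],[[-0.068,0.004,0.28],0],[[-0.068,0.004,0.4],0],[[-0.068,0.004,0.48],0],[[-0.068,0.004,0.51],0],[[-0.068,0.004,0.51],0]]}}

```text
time_s: 9.35
ee_pos: [0.4426, -0.2063, 0.0041]
eef_rot: [-3.141, 0.001, -0.034]
force: [0.1, 0.2, 0.6]
grip_width: 0.0511
grip_force: 0.0
```

Request:
{"name": "carry_out", "arguments": {"motion": [[[0,0,0],0],[[0,0,0],0],[[0,0,0],0],[[0,0,0],0],[[0,0,0],0],[[0,0,0],0],[[0,0,-0.05],0],[[0,0,-0.15],0],[[0,0,-0.3],0],[[0,0,-0.4],0],[[0,0,-0.4],0]], "hand": 1}}

```text
time_s: 10.45
ee_pos: [0.4442, -0.2072, 0.0879]
eef_rot: [3.139, -0.004, -0.035]
force: [-0.0, 0.2, -1.0]
grip_width: 0.0144
grip_force: 20.0
```

```bash
python3 go.py 610,-263,80,86.8
```

```text
t 10.45 pos [ 444.2 -207.2   87.9] yaw -2.0 F [-0.   0.2 -1. ] w 14.4 gf 19.9883034825325
610,-263,80,86.8 -> [0.838 0.25  0.044] turn -0.2467
```

```bash
python3 go.py 610,-258,80,86.8
```

```text
t 10.45 pos [ 444.2 -207.2   87.9] yaw -2.0 F [-0.   0.2 -1. ] w 14.4 gf 19.9883034825325
610,-258,80,86.8 -> [0.837 0.225 0.043] turn -0.2467
```

Request:
{"name": "carry_out", "arguments": {"motion": [[[0.07,0.02,0],-0.022],[[0.15,0.04,0],-0.044],[[0.23,0.06,0],-0.066],[[0.31,0.08,0],-0.088],[[0.39,0.1,0],-0.11],[[0.47,0.12,0],-0.132],[[0.55,0.14,0],-0.154],[[0.63,0.16,0],-0.176],[[0.71,0.18,0],-0.198],[[0.78,0.2,0],-0.22],[[0.837,0.225,0],-0.24],[[0.837,0.225,0],-0.2467]]}}

```text
time_s: 11.65
ee_pos: [0.6091, -0.2575, 0.0835]
eef_rot: [-3.14, -0.0, 1.52]
force: [0.3, 0.7, -0.3]
grip_width: 0.014
grip_force: 20.0
```

Request:
{"name": "carry_out", "arguments": {"motion": [[[0,0,0],0],[[0,0,0],0]]}}

```text
time_s: 11.85
ee_pos: [0.6083, -0.2571, 0.0842]
eef_rot: [-3.141, -0.0, 1.514]
force: [0.1, 0.4, -0.8]
grip_width: 0.0142
grip_force: 20.0
```

```bash
python3 go.py 610,-258,8,86.8
```

```text
t 11.85 pos [ 608.3 -257.1   84.2] yaw 86.7 F [ 0.1  0.4 -0.8] w 14.2 gf 19.98824268579483
610,-258,8,86.8 -> [-0.004  0.009  0.381] turn -0.0002
```

Request:
{"name": "carry_out", "arguments": {"motion": [[[-0.004,0.009,0.08],0],[[-0.004,0.009,0.16],0],[[-0.004,0.009,0.24],0],[[-0.004,0.009,0.3],0],[[-0.004,0.009,0.345],0],[[-0.004,0.009,0.37],0],[[-0.004,0.009,0.386],0],[[-0.004,0.009,0.386],0]]}}

```text
time_s: 12.65
ee_pos: [0.6107, -0.2583, 0.0083]
eef_rot: [3.141, 0.0, 1.515]
force: [0.3, -0.5, -0.0]
grip_width: 0.014
grip_force: 20.0
```

Request:
{"name": "carry_out", "arguments": {"motion": [[[0,0,0],0],[[0,0,0],0],[[0,0,0],0],[[0,0,0],0],[[0,0,-0.05],0],[[0,0,-0.15],0],[[0,0,-0.3],0],[[0,0,-0.45],0],[[0,0,-0.5],0],[[0,0,-0.5],0]], "hand": 0.45}}

```text
time_s: 13.65
ee_pos: [0.611, -0.2585, 0.1093]
eef_rot: [3.139, 0.001, 1.515]
force: [0.5, -0.1, -0.8]
grip_width: 0.0257
grip_force: 0.0
```

```bash
python3 go.py 418,61,100,-9 418,61,3.5,-9
```

```text
t 13.65 pos [ 611.  -258.5  109.3] yaw 86.8 F [ 0.5 -0.1 -0.8] w 25.7 gf 0.0
418,61,100,-9 -> [ 1.541 -1.052  0.042] turn 0.2661
418,61,3.5,-9 -> [ 1.542 -1.054  0.525] turn 0.2661
```

Request:
{"name": "carry_out", "arguments": {"motion": [[[0.08,-0.06,0],0.022],[[0.17,-0.12,0],0.044],[[0.26,-0.18,0],0.066],[[0.35,-0.24,0],0.088],[[0.45,-0.3,0],0.11],[[0.55,-0.37,0],0.132],[[0.65,-0.44,0],0.154],[[0.74,-0.51,0],0.176],[[0.82,-0.56,0],0.198],[[0.88,-0.6,0],0.22],[[0.9,-0.6,0],0.24],[[0.9,-0.6,0],0.26]], "hand": -0.2}}

```text
time_s: 14.85
ee_pos: [0.4998, -0.071, 0.1062]
eef_rot: [-3.141, 0.002, -0.123]
force: [-0.2, -0.4, -0.3]
grip_width: 0.0563
grip_force: 0.0
```

```bash
python3 go.py; python3 - <<'E'
from h import *
for cam in("top","side"):
    p,d=camera(cam); W=cloud(cam,d); cv2.imwrite(f"pics/m_{cam}.png",p)
    for q in ("brush_1","tube_1"):
      for r in finder.cut_out(cam,q):
        if r["conf"]>.3:
            P=W[r["mask"]&(d>0)]*1e3; c=P[:,:2].mean(0); ax=np.linalg.svd(P[:,:2]-c,full_matrices=False)[2][0]
            print(cam,q,round(r["conf"],2),rect(P/1e3),"pca",c.round(1),np.degrees(np.arctan(ax[1]/ax[0])).round(1),len(P))
E
```

```text
t 14.85 pos [499.8 -71.  106.2] yaw -7.0 F [-0.2 -0.4 -0.3] w 56.3 gf 0.0
top brush_1 0.86 (array([ 610.5, -267.7]), array([162.7,  28.7]), 87.2) pca [ 609.8 -277. ] 86.5 438
top brush_1 0.65 (array([ 655.4, -269.2]), array([167.,  29.]), 87.7) pca [ 654.5 -258.1] 86.4 440
top brush_1 0.4 (array([439.6, 214.4]), array([97.8, 28.6]), -13.8) pca [434.5 213.4] -16.8 311
top tube_1 0.85 (array([424.8,  57.9]), array([99.1, 31.9]), -9.0) pca [431.2  58. ] -11.0 316
top tube_1 0.71 (array([ 610.9, -267.3]), array([163.5,  29.2]), 85.7) pca [ 609.4 -277.2] 86.3 451
top tube_1 0.49 (array([437.2, 212.7]), array([92.6, 25.5]), -16.7) pca [432.9 214. ] -16.9 269
side tube_1 0.84 (array([435.7, 212.7]), array([96.5, 29.8]), -16.7) pca [431.3 216.2] -14.7 289
side tube_1 0.59 (array([423.8,  59.6]), array([100.5,  32.1]), -9.3) pca [423.8  63.5] -10.0 265
```

View pics/m_side.png

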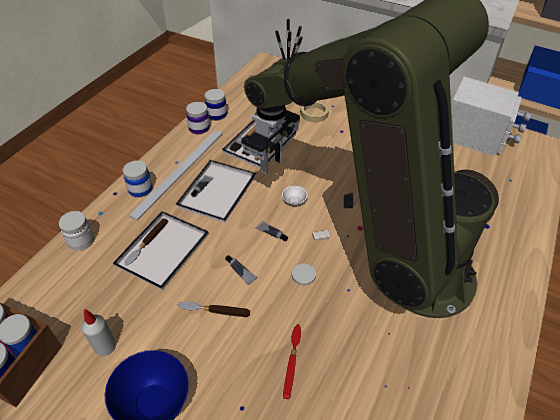

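Both brushes lie parallel in their tray, with centres at (610,-268) and (654,-268). In the side view the loose tubes are at (272,232) and (241,270). Next is tube_2.

```bash
python3 go.py 419.4,59.8,100,-10 419.4,59.8,4,-10
```

```text
t 15.15 pos [500.4 -71.9 107.1] yaw -6.6 F [ 0.4  0.2 -0. ] w 56.2 gf 0.0
419.4,59.8,100,-10 -> [-0.478 -0.607  0.036] turn 0.0094
419.4,59.8,4,-10 -> [-0.478 -0.607  0.516] turn 0.0094
```

Request:
{"name": "carry_out", "arguments": {"motion": [[[-0.12,-0.15,0.02],0.009],[[-0.24,-0.3,0.02],0.009],[[-0.36,-0.46,0.02],0.009],[[-0.478,-0.607,0.02],0.009],[[-0.478,-0.607,0.02],0.009],[[-0.478,-0.607,0.1],0.009],[[-0.478,-0.607,0.2],0.009],[[-0.478,-0.607,0.3],0.009],[[-0.478,-0.607,0.4],0.009],[[-0.478,-0.607,0.48],0.009],[[-0.478,-0.607,0.515],0.009],[[-0.478,-0.607,0.515],0.009]]}}

```text
time_s: 16.35
ee_pos: [0.4198, 0.0597, 0.004]
eef_rot: [3.141, 0.001, -0.174]
force: [-0.1, 0.1, 0.5]
grip_width: 0.0565
grip_force: 0.0
```

Request:
{"name": "carry_out", "arguments": {"motion": [[[0,0,0],0],[[0,0,0],0],[[0,0,0],0],[[0,0,0],0],[[0,0,0],0],[[0,0,0],0],[[0,0,-0.05],0],[[0,0,-0.15],0],[[0,0,-0.3],0],[[0,0,-0.4],0],[[0,0,-0.4],0]], "hand": 1}}

```text
time_s: 17.45
ee_pos: [0.4213, 0.0601, 0.0873]
eef_rot: [-3.141, -0.004, -0.175]
force: [0.6, 1.0, 0.0]
grip_width: 0.0241
grip_force: 20.0
```

```bash
python3 go.py 653,-1,80,95.5 653,-1,8,95.5
```

```text
t 17.45 pos [421.3  60.1  87.3] yaw -10.0 F [0.6 1.  0. ] w 24.1 gf 19.96610100584803
653,-1,80,95.5 -> [1.194 0.099 0.042] turn -0.2931
653,-1,8,95.5 -> [1.192 0.1   0.402] turn -0.2931
```

Request:
{"name": "carry_out", "arguments": {"motion": [[[0.08,0.01,0],-0.023],[[0.16,0.02,0],-0.046],[[0.25,0.03,0],-0.069],[[0.34,0.04,0],-0.092],[[0.43,0.05,0],-0.115],[[0.52,0.06,0],-0.138],[[0.61,0.07,0],-0.161],[[0.7,0.08,0],-0.184],[[0.79,0.09,0],-0.207],[[0.87,0.1,0],-0.23],[[0.92,0.1,0],-0.253],[[0.95,0.1,0],-0.275]]}}

```text
time_s: 18.65
ee_pos: [0.6038, 0.007, 0.0834]
eef_rot: [-3.14, -0.0, 1.559]
force: [0.5, -0.4, 0.1]
grip_width: 0.0243
grip_force: 20.0
```

```bash
python3 go.py 654,-5,80,95.5 654,-5,8,95.5
```

```text
t 18.65 pos [603.8   7.   83.4] yaw 89.3 F [ 0.5 -0.4  0.1] w 24.3 gf 19.965639780275524
654,-5,80,95.5 -> [-0.057  0.252  0.016] turn -0.0172
654,-5,8,95.5 -> [-0.057  0.253  0.376] turn -0.0172
```

Request:
{"name": "carry_out", "arguments": {"motion": [[[-0.03,0.12,0],-0.01],[[-0.057,0.253,0],-0.0172],[[-0.057,0.253,0],-0.0172],[[-0.057,0.253,0.08],-0.0172],[[-0.057,0.253,0.16],-0.0172],[[-0.057,0.253,0.24],-0.0172],[[-0.057,0.253,0.3],-0.0172],[[-0.057,0.253,0.34],-0.0172],[[-0.057,0.253,0.365],-0.0172],[[-0.057,0.253,0.378],-0.0172],[[-0.057,0.253,0.378],-0.0172]]}}

```text
time_s: 19.75
ee_pos: [0.6541, -0.0051, 0.0091]
eef_rot: [3.141, -0.0, 1.661]
force: [-0.5, -0.1, -1.1]
grip_width: 0.0246
grip_force: 20.0
```

```bash
python3 go.py 654,-5,7.5,95.5; python3 - <<'E'
from h import *
p,d=camera("side"); cv2.imwrite("pics/s3.png",cv2.resize(p[100:260,130:320],None,fx=3.5,fy=3.5))
E
```

```text
t 19.75 pos [654.1  -5.1   9.1] yaw 95.2 F [-0.5 -0.1 -1.1] w 24.6 gf 19.966220337955747
654,-5,7.5,95.5 -> [ 0.    -0.001  0.008] turn -0.0009
```

View pics/s3.png

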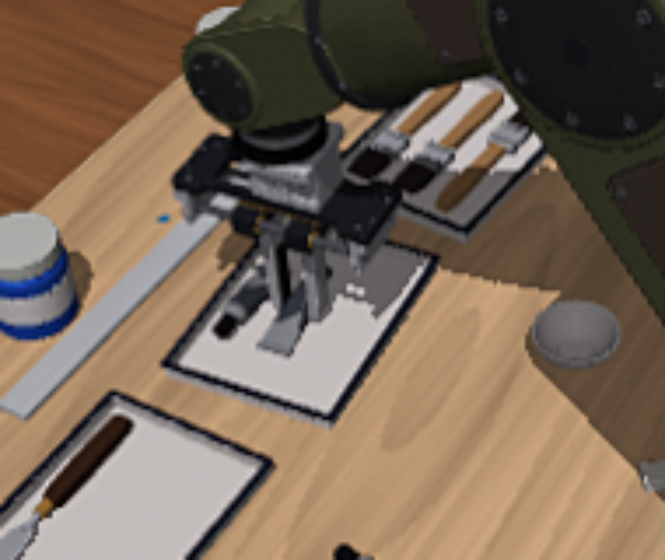

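The held tube, tail at (283,332), is clear of the resident tube (cap at (227,327)) and inside the rim. The three brushes in the tray behind look fine. Lower and release.

Request:
{"name": "carry_out", "arguments": {"motion": [[[0,0,0.008],0],[[0,0,0.008],0]]}}

```text
time_s: 20.0
ee_pos: [0.6545, -0.0051, 0.0081]
eef_rot: [3.14, 0.0, 1.661]
force: [1.1, -0.3, 1.9]
grip_width: 0.024
grip_force: 20.0
```

Request:
{"name": "carry_out", "arguments": {"motion": [[[0,0,0],0],[[0,0,0],0],[[0,0,0],0],[[0,0,0],0],[[0,0,-0.05],0],[[0,0,-0.15],0],[[0,0,-0.3],0],[[0,0,-0.45],0],[[0,0,-0.5],0],[[0,0,-0.5],0]], "hand": 0.25}}

```text
time_s: 21.0
ee_pos: [0.6547, -0.0051, 0.1091]
eef_rot: [3.139, 0.0, 1.661]
force: [0.7, -0.4, -1.0]
grip_width: 0.0353
grip_force: 0.0
```

```bash
python3 go.py 442,211,100,-16 442,211,4,-16
```

```text
t 21.0 pos [654.7  -5.1 109.1] yaw 95.2 F [ 0.7 -0.4 -1. ] w 35.3 gf 0.0
442,211,100,-16 -> [ 1.172 -0.962  0.042] turn 0.3088
442,211,4,-16 -> [ 1.172 -0.963  0.522] turn 0.3088
```

Request:
{"name": "carry_out", "arguments": {"motion": [[[0.08,-0.07,0],0.022],[[0.17,-0.14,0],0.044],[[0.26,-0.22,0],0.066],[[0.35,-0.3,0],0.088],[[0.44,-0.38,0],0.11],[[0.54,-0.46,0],0.132],[[0.64,-0.54,0],0.154],[[0.74,-0.62,0],0.176],[[0.83,-0.7,0],0.198],[[0.91,-0.78,0],0.22],[[0.96,-0.86,0],0.242],[[1,-0.9,0],0.264]], "hand": -0.2}}

```text
time_s: 22.2
ee_pos: [0.4549, 0.1783, 0.106]
eef_rot: [3.141, 0.003, -0.003]
force: [0.5, 1.2, -0.0]
grip_width: 0.0565
grip_force: 0.0
```

```bash
python3 go.py 442,211,100,-16 442,211,4,-16
```

```text
t 22.2 pos [454.9 178.3 106. ] yaw -0.2 F [ 0.5  1.2 -0. ] w 56.5 gf 0.0
442,211,100,-16 -> [-0.065 -0.164  0.03 ] turn 0.044
442,211,4,-16 -> [-0.064 -0.164  0.51 ] turn 0.044
```

Request:
{"name": "carry_out", "arguments": {"motion": [[[-0.03,-0.08,0.02],0.022],[[-0.064,-0.164,0.02],0.044],[[-0.064,-0.164,0.02],0.044],[[-0.064,-0.164,0.02],0.044],[[-0.064,-0.164,0.1],0.044],[[-0.064,-0.164,0.2],0.044],[[-0.064,-0.164,0.3],0.044],[[-0.064,-0.164,0.4],0.044],[[-0.064,-0.164,0.48],0.044],[[-0.064,-0.164,0.51],0.044],[[-0.064,-0.164,0.51],0.044]]}}

```text
time_s: 23.3
ee_pos: [0.4437, 0.21, 0.0048]
eef_rot: [3.141, 0.001, -0.273]
force: [-0.1, -0.3, 0.6]
grip_width: 0.056
grip_force: 0.0
```

Request:
{"name": "carry_out", "arguments": {"motion": [[[0,0,0],0],[[0,0,0],0],[[0,0,0],0],[[0,0,0],0],[[0,0,0],0],[[0,0,0],0],[[0,0,-0.05],0],[[0,0,-0.15],0],[[0,0,-0.3],0],[[0,0,-0.4],0],[[0,0,-0.4],0]], "hand": 1}}

```text
time_s: 24.4
ee_pos: [0.4451, 0.2113, 0.0884]
eef_rot: [-3.139, -0.004, -0.274]
force: [0.2, 0.1, -1.7]
grip_width: 0.0235
grip_force: 19.9
```

```bash
python3 go.py 609,-3,80,95.5 609,-3,8,95.5;  python3 - <<'E'
from h import *
p,d=camera("top"); W=cloud("top",d)
for r in finder.cut_out("top","tube_1"):
    if r["conf"]>.3: print(round(r["conf"],2),rect(W[r["mask"]&(d>0)]))
E
```

```text
t 24.4 pos [445.1 211.3  88.4] yaw -15.7 F [ 0.2  0.1 -1.7] w 23.5 gf 19.929890433268156
609,-3,80,95.5 -> [1.079 0.81  0.044] turn -0.3089
609,-3,8,95.5 -> [1.077 0.811 0.404] turn -0.3089
0.82 (array([655.3,  -3.2]), array([95.3, 27.6]), -81.2)
0.66 (array([ 646.9, -264.8]), array([216.1, 162.2]), 87.0)
0.6 (array([426.2, 337.4]), array([184.2,  76. ]), 44.2)
```

Request:
{"name": "carry_out", "arguments": {"motion": [[[0.08,0.06,0],-0.023],[[0.16,0.12,0],-0.046],[[0.25,0.19,0],-0.069],[[0.34,0.26,0],-0.092],[[0.43,0.33,0],-0.115],[[0.52,0.4,0],-0.138],[[0.61,0.47,0],-0.161],[[0.7,0.54,0],-0.184],[[0.79,0.61,0],-0.207],[[0.87,0.68,0],-0.23],[[0.94,0.75,0],-0.253],[[0.98,0.78,0],-0.275]]}}

```text
time_s: 25.7
ee_pos: [0.5901, 0.0061, 0.0837]
eef_rot: [-3.139, 0.0, 1.459]
force: [-0.7, 0.3, -0.4]
grip_width: 0.0238
grip_force: 19.9
```

```bash
python3 go.py 609,-5,80,95.5 609,-5,8.5,95.5
```

```text
t 25.7 pos [590.1   6.1  83.7] yaw 83.6 F [-0.7  0.3 -0.4] w 23.8 gf 19.929389198077843
609,-5,80,95.5 -> [-0.045  0.1    0.018] turn -0.0331
609,-5,8.5,95.5 -> [-0.045  0.101  0.376] turn -0.0331
```

Request:
{"name": "carry_out", "arguments": {"motion": [[[-0.02,0.05,0],-0.02],[[-0.045,0.101,0],-0.0331],[[-0.045,0.101,0],-0.0331],[[-0.045,0.101,0.08],-0.0331],[[-0.045,0.101,0.16],-0.0331],[[-0.045,0.101,0.24],-0.0331],[[-0.045,0.101,0.3],-0.0331],[[-0.045,0.101,0.34],-0.0331],[[-0.045,0.101,0.365],-0.0331],[[-0.045,0.101,0.38],-0.0331],[[-0.045,0.101,0.38],-0.0331]]}}

```text
time_s: 26.8
ee_pos: [0.6094, -0.0039, 0.0094]
eef_rot: [3.142, 0.0, 1.661]
force: [0.5, 1.0, -0.9]
grip_width: 0.0236
grip_force: 19.9
```

```bash
python3 go.py 609,-5,8,95.5; python3 - <<'E'
from h import *
p,d=camera("side"); cv2.imwrite("pics/s4.png",cv2.resize(p[100:260,130:320],None,fx=3.5,fy=3.5))
E
```

```text
t 26.8 pos [609.4  -3.9   9.4] yaw 95.2 F [ 0.5  1.  -0.9] w 23.6 gf 19.92973128668382
609,-5,8,95.5 -> [-0.006 -0.002  0.007] turn -0.0008
```

View pics/s4.png

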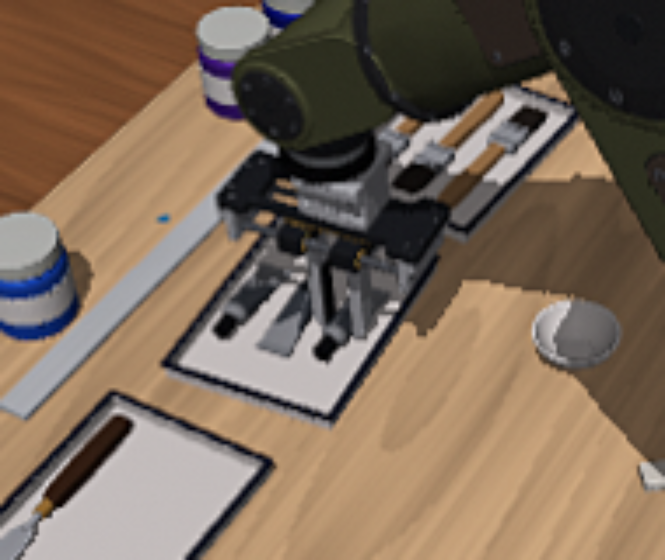

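The held tube (cap at (325,345)) sits beside the placed one, with clear floor between them and inside the rim. Lower 1 mm, release and lift.

Request:
{"name": "carry_out", "arguments": {"motion": [[[0,0,0.006],0],[[0,0,0.006],0]]}}

```text
time_s: 27.05
ee_pos: [0.6097, -0.0039, 0.0088]
eef_rot: [3.141, 0.0, 1.662]
force: [0.3, -0.1, 1.8]
grip_width: 0.0234
grip_force: 19.9
```

Request:
{"name": "carry_out", "arguments": {"motion": [[[0,0,0],0],[[0,0,0],0],[[0,0,0],0],[[0,0,0],0],[[0,0,-0.05],0],[[0,0,-0.15],0],[[0,0,-0.3],0],[[0,0,-0.45],0],[[0,0,-0.5],0],[[0,0,-0.5],0]], "hand": 0.27}}

```text
time_s: 28.05
ee_pos: [0.6099, -0.0039, 0.1098]
eef_rot: [3.139, 0.0, 1.662]
force: [-0.4, -0.1, -0.8]
grip_width: 0.0343
grip_force: 0.0
```

```bash
python3 go.py 420,339,100,20.5; python3 - <<'E'
from h import *
for cam in("top","side"):
    p,d=camera(cam); W=cloud(cam,d)
    for r in finder.cut_out(cam,"knife_1"):
        if r["conf"]>.3:
            P=W[r["mask"]&(d>0)]*1e3; H=P[P[:,0]<440]; c=H[:,:2].mean(0); ax=np.linalg.svd(H[:,:2]-c,full_matrices=False)[2][0]
            print(cam,round(r["conf"],2),rect(P/1e3),"handle",c.round(1),np.degrees(np.arctan(ax[1]/ax[0])).round(1))
E
```

```text
t 28.05 pos [609.9  -3.9 109.8] yaw 95.2 F [-0.4 -0.1 -0.8] w 34.3 gf 0.0
420,339,100,20.5 -> [ 1.793 -0.79   0.046] turn 0.2075
top 0.56 (array([192.2, 411.4]), array([93.1, 18.8]), -71.3) handle [192.5 410.2] -72.0
side 0.81 (array([203.4, 373.8]), array([174.6,  20.7]), -72.2) handle [199.4 381.7] -71.4
side 0.66 (array([430.7, 342.7]), array([174.4,  29.3]), 20.2) handle [393.1 334. ] 21.0
```

Request:
{"name": "carry_out", "arguments": {"motion": [[[0.08,-0.04,0],0.02],[[0.16,-0.08,0],0.04],[[0.25,-0.12,0],0.06],[[0.35,-0.16,0],0.08],[[0.45,-0.2,0],0.1],[[0.55,-0.25,0],0.12],[[0.65,-0.3,0],0.14],[[0.75,-0.35,0],0.16],[[0.85,-0.4,0],0.18],[[0.93,-0.43,0],0.2],[[0.96,-0.45,0],0.2075],[[0.96,-0.45,0],0.2075]], "hand": -0.1}}

```text
time_s: 29.45
ee_pos: [0.5015, 0.1798, 0.1073]
eef_rot: [-3.141, 0.002, 0.358]
force: [0.3, 0.1, 0.2]
grip_width: 0.0516
grip_force: 0.0
```

```bash
python3 go.py 420,340,100,20.5 420,340,3.5,20.5; python3 - <<'E'
from h import *
for cam in("top","side"):
    p,d=camera(cam); W=cloud(cam,d); cv2.imwrite(f"pics/n_{cam}.png",p)
    for q in("knife_1","tube_1"):
      for r in finder.cut_out(cam,q):
        if r["conf"]>.3: print(cam,q,round(r["conf"],2),rect(W[r["mask"]&(d>0)]))
E
```

```text
t 29.45 pos [501.5 179.8 107.3] yaw 20.5 F [0.3 0.1 0.2] w 51.6 gf 0.0
420,340,100,20.5 -> [-0.1   -0.893  0.037] turn 0.0001
420,340,3.5,20.5 -> [-0.1   -0.893  0.519] turn 0.0001
top knife_1 0.8 (array([205.8, 370.8]), array([170.7,  19.1]), -71.7)
top tube_1 0.84 (array([609.3, -15.7]), array([94.1, 27.4]), -80.6)
side knife_1 0.86 (array([431.2, 343. ]), array([175.2,  28.1]), 21.1)
side knife_1 0.7 (array([204.5, 374. ]), array([176.9,  23.3]), -72.4)
```

View pics/n_top.png

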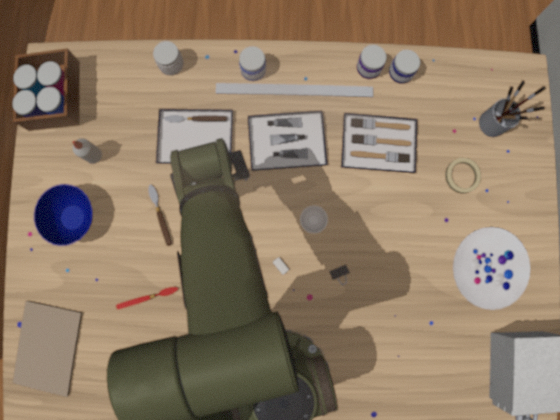

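All three brushes lie separately at (380,125–157), and the tubes at (287,122), (287,139) and (291,155), all inside the rims. The loose knife at (160,215) is next.

Request:
{"name": "carry_out", "arguments": {"motion": [[[-0.02,-0.2,0.03],0],[[-0.04,-0.4,0.03],0],[[-0.06,-0.6,0.03],0],[[-0.08,-0.78,0.03],0],[[-0.1,-0.893,0.03],0],[[-0.1,-0.893,0.03],0],[[-0.1,-0.893,0.15],0],[[-0.1,-0.893,0.28],0],[[-0.1,-0.893,0.4],0],[[-0.1,-0.893,0.48],0],[[-0.1,-0.893,0.517],0],[[-0.1,-0.893,0.517],0]]}}

```text
time_s: 30.95
ee_pos: [0.4212, 0.3386, 0.0042]
eef_rot: [3.141, 0.001, 0.357]
force: [0.3, -0.4, 0.4]
grip_width: 0.0516
grip_force: 0.0
```

Request:
{"name": "carry_out", "arguments": {"motion": [[[0,0,0],0],[[0,0,0],0],[[0,0,0],0],[[0,0,0],0],[[0,0,0],0],[[0,0,0],0],[[0,0,-0.05],0],[[0,0,-0.15],0],[[0,0,-0.3],0],[[0,0,-0.4],0],[[0,0,-0.4],0]], "hand": 1}}

```text
time_s: 32.05
ee_pos: [0.4221, 0.3403, 0.0879]
eef_rot: [-3.14, -0.005, 0.358]
force: [0.4, -0.1, -1.1]
grip_width: 0.0155
grip_force: 20.0
```

```bash
python3 go.py 629,240,80,89.8; python3 - <<'E'
from h import *
p,d=camera("side"); W=cloud("side",d); cv2.imwrite("pics/s5.png",cv2.resize(p[150:350,90:310],None,fx=3,fy=3))
for r in finder.cut_out("side","knife_1"):
    if r["conf"]>.3: print(round(r["conf"],2),rect(W[r["mask"]&(d>0)]))
E
```

```text
t 32.05 pos [422.1 340.3  87.9] yaw 20.5 F [ 0.4 -0.1 -1.1] w 15.5 gf 19.97551918029785
629,240,80,89.8 -> [0.793 0.832 0.042] turn -0.1925
0.89 (array([433.2, 343.6]), array([173.5,  20.1]), 19.7)
0.62 (array([201.4, 374. ]), array([175.3,  18.7]), -71.1)
```

View pics/s5.png

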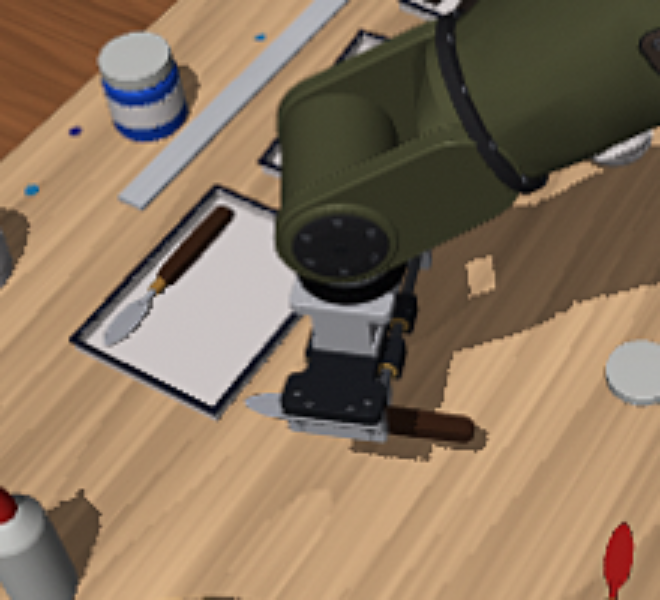

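The knife is lifted, with the blade at (265,403) on the left and the handle at (440,425) on the right. Its tray has the resident knife at its far edge and the rest empty. Next I'll carry it to (640,242).

```bash
python3 go.py 640,242,80,89.8
```

```text
t 32.15 pos [420.9 339.4  84.8] yaw 20.5 F [-0.4 -0.2 -1.3] w 15.7 gf 19.975188374519348
640,242,80,89.8 -> [0.855 0.84  0.024] turn -0.1925
```

Request:
{"name": "carry_out", "arguments": {"motion": [[[0.08,0.08,0],-0.018],[[0.17,0.17,0],-0.036],[[0.26,0.26,0],-0.054],[[0.35,0.35,0],-0.072],[[0.44,0.44,0],-0.09],[[0.53,0.53,0],-0.108],[[0.62,0.62,0],-0.126],[[0.71,0.7,0],-0.145],[[0.79,0.78,0],-0.165],[[0.855,0.84,0],-0.185],[[0.855,0.84,0],-0.1925],[[0.855,0.84,0],-0.1925]]}}

```text
time_s: 33.35
ee_pos: [0.6396, 0.2415, 0.0827]
eef_rot: [-3.139, 0.001, 1.567]
force: [-0.5, -0.1, -0.6]
grip_width: 0.0155
grip_force: 20.0
```

```bash
python3 go.py 640,242,30,89.8 640,242,8,89.8
```

```text
t 33.35 pos [639.6 241.5  82.7] yaw 89.8 F [-0.5 -0.1 -0.6] w 15.5 gf 19.975053369998932
640,242,30,89.8 -> [0.003 0.003 0.264] turn 0.0
640,242,8,89.8 -> [0.003 0.003 0.374] turn 0.0
```

Lower to 30 mm and check how the ends fit.

Request:
{"name": "carry_out", "arguments": {"motion": [[[0.003,-0.005,0.08],0],[[0.003,-0.005,0.16],0],[[0.003,-0.005,0.22],0],[[0.003,-0.005,0.25],0],[[0.003,-0.005,0.25],0],[[0.003,-0.005,0.25],0]]}}

```text
time_s: 33.95
ee_pos: [0.6392, 0.2427, 0.0352]
eef_rot: [3.141, -0.0, 1.567]
force: [-0.3, 0.7, -0.0]
grip_width: 0.0157
grip_force: 20.0
```

```bash
python3 go.py 640,242,8,89.8; python3 - <<'E'
from h import *
p,d=camera("side"); W=cloud("side",d); cv2.imwrite("pics/s6.png",cv2.resize(p[180:320,90:240],None,fx=4,fy=4))
for q in("knife_1","knife_tray"):
  for r in finder.cut_out("side",q):
    P=W[r["mask"]&(d>0)]*1e3
    if r["conf"]>.3: print(q,round(r["conf"],2),rect(P/1e3),"y",P[:,1].min().round(),P[:,1].max().round(),"z",np.percentile(P[:,2],[5,50,95]).round())
E
```

```text
t 33.95 pos [639.2 242.7  35.2] yaw 89.8 F [-0.3  0.7 -0. ] w 15.7 gf 19.975477159023285
640,242,8,89.8 -> [-0.004  0.004  0.136] turn -0.0
knife_1 0.63 (array([651.1, 276.5]), array([127.8,  46.4]), -90.0) y 213.0 340.0 z [ 7. 38. 44.]
knife_1 0.6 (array([203.6, 372.5]), array([180. ,  21.8]), -71.5) y 285.0 459.0 z [ 2. 11. 15.]
knife_tray 0.69 (array([647.1, 257. ]), array([213.8, 177.8]), -89.8) y 150.0 364.0 z [ 0.  4. 18.]
```

View pics/s6.png

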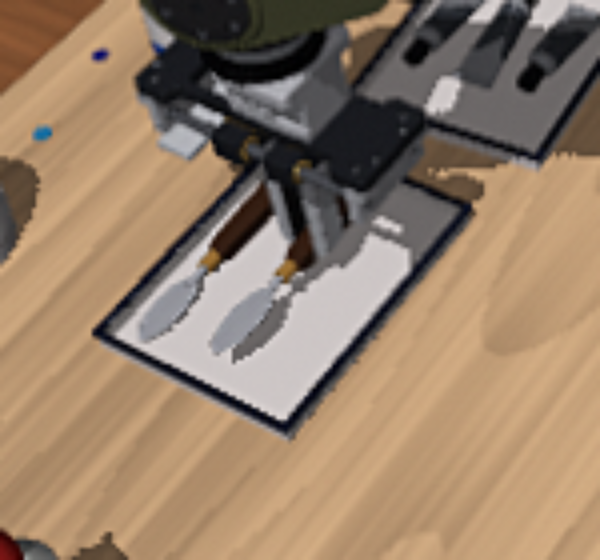

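The held knife hovers clear of the resident one. Its blade tip at (213,350) has a margin to the near rim, and its measured ends (about 342 and 162) lie inside the inner walls (355 and 155). Lower and release.

Request:
{"name": "carry_out", "arguments": {"motion": [[[0.002,0,0.04],0],[[0.002,0,0.08],0],[[0.002,0,0.11],0],[[0.002,0,0.125],0],[[0.002,0,0.138],0],[[0.002,0,0.138],0],[[0.002,0,0.138],0]]}}

```text
time_s: 34.8
ee_pos: [0.639, 0.243, 0.0081]
eef_rot: [-3.141, 0.0, 1.567]
force: [-6.9, -2.2, 8.6]
grip_width: 0.0153
grip_force: 19.9
```

Request:
{"name": "carry_out", "arguments": {"motion": [[[0,0,0],0],[[0,0,0],0],[[0,0,0],0],[[0,0,0],0],[[0,0,-0.05],0],[[0,0,-0.15],0],[[0,0,-0.3],0],[[0,0,-0.45],0],[[0,0,-0.6],0],[[0,0,-0.6],0]], "hand": 0.4}}

```text
time_s: 35.8
ee_pos: [0.6408, 0.2436, 0.133]
eef_rot: [3.134, -0.002, 1.567]
force: [1.2, 0.1, 0.5]
grip_width: 0.0279
grip_force: 0.0
```

Request:
{"name": "carry_out", "arguments": {"motion": [[[-0.2,-0.2,0],0],[[-0.4,-0.4,0],0],[[-0.6,-0.6,0],0],[[-0.8,-0.8,0],0],[[-0.95,-0.95,0],0],[[-0.95,-0.95,0],0],[[-0.95,-0.95,0],0]]}}

```text
time_s: 36.5
ee_pos: [0.4472, 0.0524, 0.1276]
eef_rot: [3.141, 0.0, 1.565]
force: [0.1, 0.1, 0.6]
grip_width: 0.0285
grip_force: 0.0
```

```bash
python3 go.py; python3 - <<'E'
from h import *
p,d=camera("top"); W=cloud("top",d); cv2.imwrite("pics/e_top.png",cv2.resize(p[90:260,140:450],None,fx=2.55,fy=2.55))
q=camera("side")[0]; cv2.imwrite("pics/e_side.png",cv2.resize(q[100:300,100:310],None,fx=2.9,fy=2.9))
for r in finder.cut_out("top","knife_1"):
    P=W[r["mask"]&(d>0)]*1e3
    if r["conf"]>.3: print(round(r["conf"],2),rect(P/1e3),"y",P[:,1].min().round(),P[:,1].max().round())
E
```

```text
t 36.5 pos [447.2  52.4 127.6] yaw 89.7 F [0.1 0.1 0.6] w 28.5 gf 0.0
0.62 (array([204.3, 375. ]), array([179.6,  20.3]), -72.4) y 289.0 461.0
0.56 (array([639.2, 253.1]), array([171.4,  26.2]), 87.0) y 168.0 339.0
```

View pics/e_top.png

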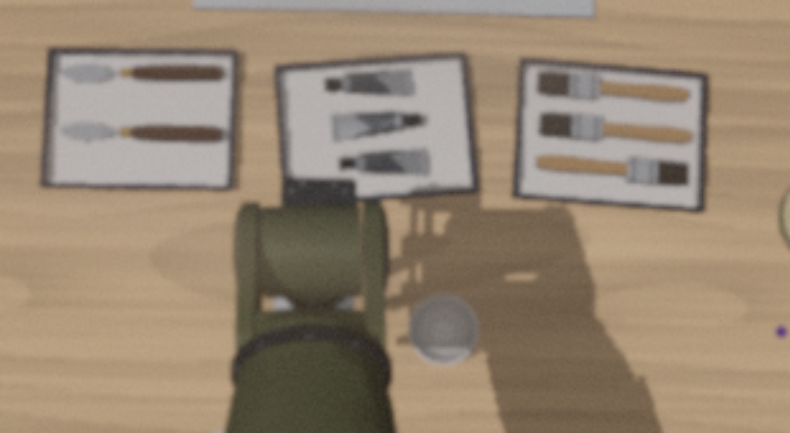

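View pics/e_side.png

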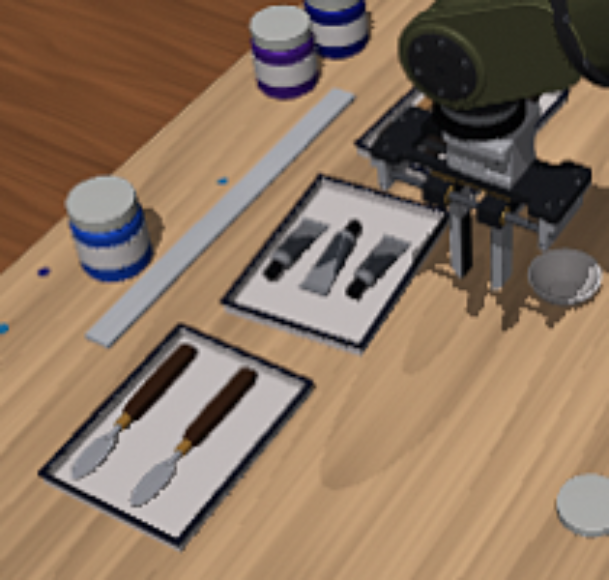

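Both views show the knives, tubes and brushes flat in their own trays, inside the rims and not touching. Examples from the top crop are the loose knife at (143,133), the tubes at (378,124) and (385,162), and the brushes at (613,130) and (613,168). The arm touches nothing.

```bash
python3 -c "
from station import ctrl; print(ctrl.hand_in())"
```

```text
the job is handed in; nothing more can be done
None
```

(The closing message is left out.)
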